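# Load the test cell and latch its sliding guard

### The job

Stand the brass plug upright in the white round nest of the test cell, let go of it, then push the clear sliding guard shut by its yellow block until the latch clicks and the guard stays shut by itself when you back off. Push the guard with the gripper without gripping it, steadily and never harder than 30 N, and do not slam it. Leave the other parts and tools on the bench where they are.

Things in the scene. Friction and masses are not known exactly. Their poses are not given: they have to be found in the camera images.
- brass_plug_mid (a point): Centre of the loose brass plug, half-way up (29 mm above its foot). Plug: upright round part, 58 mm tall, foot 42 mm in diameter and 20 mm tall, above it a stem 28 mm in diameter up to the top; 0.28 to 0.5 kg. Grip it by the stem. Stands on the bench at the robot's right, among a green and a blue plug of the same shape.
- nest (a point): Centre of the nest's floor in the test cell, 12 mm above the bench. Nest: white ring round it, 50 mm inner, 68 mm outer diameter, 12 mm high; the plug's foot stands inside it on this floor. A plug standing on the ring blocks the guard; a seated one clears it by 8 mm. Axes as the cell's: the guard slides along y and closes towards -y, z up; guard_push lies straight behind the nest along y.
- guard (a joint): Travel of the guard in m, 0 open, growing as it shuts; starts at 0 to 0.02. Catches near 0.17, up to 10 mm either way: the latch's setting is not measured. Sliding takes 2 N; 30 mm before the catch a spring starts (3 to 7 N), then the pawl lifts (peak 13 to 17 N), the push drops some N and 8 mm on it clicks in. 1.5 mm past the click: stiff buffer, 10 N/mm. Let go early, it springs back some 25 mm.
- guard_push (a point): Centre of the push face (looks to +y, push to -y) of the yellow block on the trailing edge of the guard, 112 mm above the bench. Block: 60 mm wide, 18 mm thick, from 83 to 135 mm above the bench. The guard is a clear window in an aluminium frame, 160 x 180 x 5 mm, top at 83 mm, ending flush with the push face; behind the face the space is free above the rails (86 mm). Same axes as the nest.
- green_plug_mid (a point): Centre, half-way up, of a green plug of the same shape as the brass one; not to be moved.
- blue_plug_mid (a point): Centre, half-way up, of a blue plug of the same shape as the brass one; not to be moved.
- screwdriver: Red-handled screwdriver lying on the bench in front of the robot; not to be moved. Origin about mid-length, underside.
- wrench: Steel wrench lying beyond the test cell; not to be moved. Origin about mid-length, underside.
- spray_can: Blue can, 60 mm in diameter and 170 mm tall, standing at the right; not to be moved. Origin under its centre.
- tape_roll: Yellow roll, 90 mm in diameter and 24 mm tall, lying at the left; not to be moved. Origin under its centre.
- mug: White mug standing at the left; not to be moved. Origin under its centre.
- well (a point): Middle of the mouth of the grey well round the nest, straight over the nest, 86 mm above the bench, level with the tops of the aluminium rails. Open guard: the mouth is 166 mm wide across the slide and about 150 mm along it. The red latch block beyond the mouth's -y end rises to 147 mm, its near face about 85 mm from this point. Axes as the nest's.
Things that resemble listed ones, but are neither listed nor needed, are in the scene too. Several things look just like the part that bears brass_plug_mid: the one meant starts farthest to the robot's left.

How it is judged (in metres and radians):
On the way, in this order (a step that is already met when the one before it is completed fails the run):
1. the brass plug stands upright on the floor of the nest and is let go (horizontal distance between brass_plug_mid and nest below 0.008 m and z of brass_plug_mid in the frame of nest below 0.033 m and angle between brass_plug_mid's own z axis and vertical below 0.12 rad and contact force between the fingers and brass_plug below 0.1 N), for 0.2 s.
2. the guard is shut and stays shut with the robot off it (value of joint guard above 0.156 m and velocity of joint guard between -0.01 and 0.01 m/s and contact force between each of the fingers, the arm and guard below 0.1 N), for 0.3 s.
At the end, for the whole second after the job is handed in: The guard is latched: it stays, at rest and with nothing pushing it, at a travel above 156 mm (an unlatched guard is thrown back below that). The brass plug stands upright (within 0.12 rad) on the nest's floor, its centre within 8 mm of the nest's axis and no more than 4 mm above its seated height (value of joint guard above 0.156 m and velocity of joint guard between -0.01 and 0.01 m/s and horizontal distance between brass_plug_mid and nest below 0.008 m and z of brass_plug_mid in the frame of nest below 0.033 m and angle between brass_plug_mid's own z axis and vertical below 0.12 rad); the robot touches nothing.
It fails at once if the robot presses on the guard with more than 30 N (gripping it counts) (contact force between any of the fingers, the arm and guard above 30 N).
It fails at once if the guard is slammed: it closes faster than 0.4 m/s (velocity of joint guard above 0.4 m/s).
It fails at once if another part or tool is moved by more than 30 mm (distance of any of green_plug_mid, blue_plug_mid, screwdriver, wrench, spray_can, tape_roll, mug from where it was at the start of the episode above 0.03 m).
It also fails if it takes over 64 s, if anything falls off the work surface, if the arm or the gripper's body presses on something with over 40 N, if the wrist force passes 120 N, or if a joint passes its speed limit or range.

### The arm

A 6-joint arm with a two-finger parallel gripper is mounted at the origin on the work surface. World frame = base frame: x ahead of the robot, y to its left, z up, the work surface at z = 0. Lengths are in mm, angles in rad, forces in N, time in s.
With the tool pointing down it reaches from about 350 to 775 mm from the base axis. Payload 7.3 kg.
Tool frame: the origin (TCP) lies midway between the tips of the shut fingers; the grasp point (between the pads) lies 19 mm behind it (bot.tcp_to_grasp is the distance from the TCP to the grasp point, in mm); z points along the fingers, y is the line along which they close (so a half turn about z gives the same grasp; the last joint's range is limited). The gripper opens to 92 mm and grips with 3 to 60 N. Pads are 19 mm wide; open, the fingers measure 130 mm over their backs; the gripper's body (75 mm by 190 mm) begins 47 mm behind the grasp point.
Start: joints at [1.086, 0.342, 1.524, -0, 1.275, -0.146], TCP at [174.474, 495.184, 191.341] pointing down, gripper open.
Joint ranges: [-2.53, 2.53], [-0.77, 2.02], [0.04, 2.7], [-1, 4.14], [0.28, 2.66], [-3.11, 3.11]. Speed limits (rad/s): [2.57, 2.57, 3.14, 3.14, 3.14, 3.14].

### API

Orientations are given as [roll, pitch, yaw] about the fixed x, y, z axes, in that order (R = Rz(yaw) Ry(pitch) Rx(roll)).
In Python, from plant import bot, viewer gives the robot as it stands. The module is installed in compiled form; this text tells all that it offers.
- The arm moves only by the shell command python3 -m handwheel 'ROWS'. ROWS is text: rows parted by semicolons, each of 7 numbers parted by spaces: the shift along the tool's x, y, z scaled (see below), then the turn, a rotation vector about the tool's x, y, z scaled (see below), then the opening, from -1 (shut) to 1 (fully open), so that 0 is half open. In form: tx ty tz rx ry rz gripper; .... A call has 1 to 8 rows; each row is the pose to reach, as a shift and turn from the pose commanded when the call began, along the tool's axes at that moment, turning the shorter way round; what a row does not reach only later rows make up. The controller multiplies each number of a shift by 10 cm and each number of a turn by pi rad. A row lasts 1/12 s, in which the tool goes at most 41.7 mm and 7.16 degrees, less where a joint would pass 70% of its speed; a pose out of reach is approached as far as the arm can. A call with a number of a shift or a turn outside -1 to 1 is refused whole. A call with a gripper value outside its range is refused whole. The fingers move at their own pace and stop on an object; the grip force is fixed at half the most. Time passes only in rows, so rows that repeat a pose let the fingers close. It gives the time, the measured TCP pose, the force, the opening and the grip force at its end, in the units of the state.
- bot.get_obs(): the state, without advancing time (a new reading comes with each control period).
- viewer.capture(name): name is "scene" or "top" or "wrist"; returns a dict with "frame" (384x512x3 uint8, red, green, blue), "fov_y" (degrees; the focal length in pixels is half the picture's height over the tangent of half this angle, whatever the lens; pixels are square), "cx", "cy" (the principal point, pixels), "dist_coeffs" ([k1, k2, p1, p2, k3] as OpenCV has them; the pictures are not rectified), "T" (4x4, takes a point from camera to world coordinates). Camera axes: x right, y down, z forward; pixel columns grow to the right and rows downward; lengths in mm; the calibration is good to about 2 mm. A picture is of the moment at which its call begins. There is no depth.
- bot.close_job(): hands the job in; it is judged then, once.
Trained networks look in a picture, given as the dict that the camera call returned (one of the last four; its "shot" number tells which), for a name from the list of things; names that differ only in an ending like _2 or _b are one class to them, and where a whole thing is asked for, a point or a joint stands for the part that bears it (a point fixed in the world has none). Each returns a list of dicts, best first, with "score" (0 to 1); they miss things now and then, are a little off and sometimes report something else, mostly with a low value. They report only what shows in the picture. A call takes as long as a camera call. They do not tell look-alikes from the thing itself.
- viewer.recognise(target, picture): "centre" ([column, row] in pixels, amid what is visible of it).
- viewer.cut_out(target, picture): "pixels" (384x512 bool, what is visible of it) and "centre" ([column, row] in pixels, amid what is visible of it).
The state is a dict: "time": time; "joint_positions": joint angles; "dq": joint speeds; "tau": joint torques, N m; "tool_pos": TCP position; "tcp_rot": TCP orientation; "contact_force": force on the tool from outside, world axes, zero at the start; "moment": the same for the moment, N m; "grip_width": finger opening in mm; "finger_force": force on a finger pad.
Only numpy, scipy, OpenCV 4.12 (cv2) and the standard library are available. Lean on these libraries where they do the work, as an engineer would, in place of code of your own. Each camera call takes 0.05 s, during which the arm holds its last target. There are 200 camera calls.

## Working session

There is one attempt and no reset: what is moved stays moved. The work goes in short steps, Python scripts to look and compute and a shell command to move; the robot and the scene stay as the last step left them, time stands still between calls to the robot, and variables do not carry over. Pictures are saved under pics/ and viewed, at most 10 in all, crops included, and the job is handed in when it is done.

```bash
mkdir -p pics
cat > h.py <<'E'
import numpy as np, cv2
from plant import bot, viewer
from scipy.spatial.transform import Rotation as R
def K(p):
    h=p["frame"].shape[0]; f=h/2/np.tan(np.radians(p["fov_y"])/2)
    return np.array([[f,0,p["cx"]],[0,f,p["cy"]],[0,0,1.]])
def ray(p,uv):
    q=cv2.undistortPoints(np.array([[uv]],float),K(p),np.array(p["dist_coeffs"],float)).ravel()
    T=np.array(p["T"]); return T[:3,3],T[:3,:3]@np.array([q[0],q[1],1])
def atz(p,uv,z):
    o,d=ray(p,uv); return o+d*(z-o[2])/d[2]
def proj(p,X):
    T=np.linalg.inv(np.array(p["T"])); r=cv2.Rodrigues(T[:3,:3])[0]
    return cv2.projectPoints(np.array(X,float).reshape(-1,3),r,T[:3,3],K(p),np.array(p["dist_coeffs"],float))[0].reshape(-1,2)
def save(p,n): cv2.imwrite(f"pics/{n}.png",p["frame"][:,:,::-1])
def tri(obs):
    A=np.zeros((3,3));b=np.zeros(3)
    for p,uv in obs:
        o,d=ray(p,uv); d=d/np.linalg.norm(d); M=np.eye(3)-np.outer(d,d); A+=M;b+=M@o
    return np.linalg.solve(A,b)
def totool(dX):
    o=bot.get_obs(); return R.from_euler('xyz',o["tcp_rot"]).as_matrix().T@np.array(dX)
E
python3 - <<'E'
from h import *
np.set_printoptions(precision=1,suppress=True)
o=bot.get_obs(); print(o)
hs={"brass_plug_mid":29,"green_plug_mid":29,"blue_plug_mid":29,"nest":12,"well":86,"guard_push":112,"spray_can":85,"mug":40}
for c in ["top","scene"]:
    p=viewer.capture(c); save(p,c+"0"); print(c,np.array(p["T"])[:3,3],p["fov_y"])
    for n,z in hs.items():
        for d in viewer.recognise(n,p)[:4]:
            print(n,round(d["score"],2),np.array(d["centre"]),atz(p,d["centre"],z))
p=viewer.capture("wrist"); save(p,"wrist0")
E
```

```text
{'time': 0.0, 'joint_positions': array([ 1.1,  0.3,  1.5, -0. ,  1.3, -0.1]), 'dq': array([ 0., -0., -0.,  0.,  0., -0.]), 'tau': array([ -0. , -43.1, -24.4,   0.1,   0.1,  -0. ]), 'tool_pos': array([174.3, 494.7, 190.6]), 'tcp_rot': array([-3.1, -0. ,  2.8]), 'contact_force': array([-0.5, -0.9,  0.1]), 'moment': array([0., 0., 0.]), 'finger_force': 0.0, 'grip_width': 92.0042316055342}
top [ 429.3   48.6 1773.7] 48.33572943791382
brass_plug_mid 0.52 [351.4 205. ] [ 476.4 -381.6   29. ]
brass_plug_mid 0.51 [206.3 195.8] [518.5 213.   29. ]
brass_plug_mid 0.47 [367.1 204.9] [ 476.3 -447.    29. ]
brass_plug_mid 0.46 [379. 221.] [ 409.6 -495.3   29. ]
blue_plug_mid 0.41 [325.8 214.3] [ 439.3 -275.    29. ]
nest 0.69 [232.4 198. ] [509.6 107.1  12. ]
well 0.87 [230.7 198.2] [505.5 111.3  86. ]
guard_push 0.81 [209.2 195.5] [515.4 193.9 112. ]
spray_can 0.75 [369.4 168.6] [ 620.1 -443.9   85. ]
scene [1340.4 -387.5 1136.9] 46.277909714282615
brass_plug_mid 0.79 [118.4 244.2] [ 499.8 -392.1   29. ]
brass_plug_mid 0.58 [ 77.7 235.9] [ 415.4 -499.9   29. ]
brass_plug_mid 0.47 [ 92.5 247.5] [ 477.6 -467.7   29. ]
green_plug_mid 0.61 [157.5 247.8] [ 562.9 -289.    29. ]
blue_plug_mid 0.61 [159.  245.6] [ 557.4 -282.3   29. ]
blue_plug_mid 0.59 [151.5 217.8] [ 447.9 -269.    29. ]
nest 0.92 [267.  192.5] [500.3 112.   12. ]
well 0.73 [268.1 195.1] [566.5  77.3  86. ]
guard_push 0.67 [292.9 173.9] [542.3 177.3 112. ]
spray_can 0.66 [107.9 274.6] [ 627.  -446.7   85. ]
mug 0.64 [384.  149.6] [525.4 577.3  40. ]
mug 0.31 [148.2 220.5] [ 462.3 -282.8   40. ]
```

Run:
```python
import cv2
a=cv2.imread("pics/top0.png")
b=cv2.imread("pics/scene0.png")
ca=cv2.resize(a[120:280,180:440],(800,492),interpolation=cv2.INTER_CUBIC);cv2.imwrite("pics/topc.png",ca)
cb=cv2.resize(b[120:310,40:340],(800,507),interpolation=cv2.INTER_CUBIC);cv2.imwrite("pics/scenec.png",cb)
```

```text
(no output)
```

View pics/topc.png

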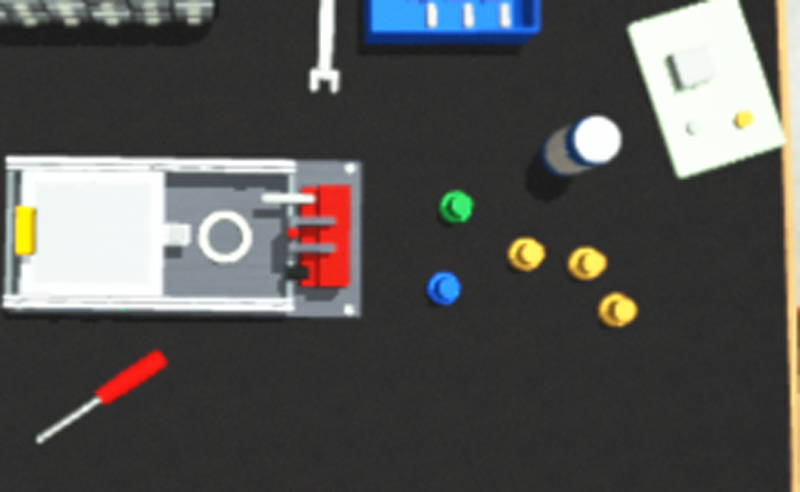

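View pics/scenec.png

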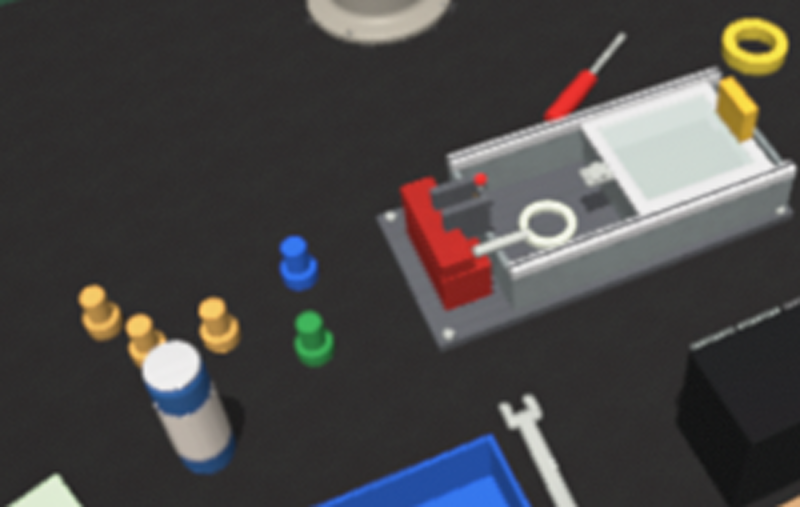

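The top view shows the leftmost brass plug at about (351, 203), i.e. nearest the blue and green ones. The nest is at (253, 197) and the yellow block at (188, 195), and the slide runs almost along world y. I'll turn the gripper to yaw ≈ 90° and rise for a look at the cell.

```bash
python3 -m handwheel '0 0 -0.4 0 0 0.04 1;0 0 -0.8 0 0 0.08 1;0 0 -1 0 0 0.12 1;0 0 -1 0 0 0.16 1;0 0 -1 0 0 0.2 1;0 0 -1 0 0 0.2 1'
python3 -m handwheel '0 0 0 0 0 0.04 1;0 0 0 0 0 0.08 1;0 0 0 0 0 0.12 1;0 0 0 0 0 0.16 1;0 0 0 0 0 0.19 1;0 0 0 0 0 0.19 1'
python3 - <<'E'
from h import *
np.set_printoptions(precision=3,suppress=True)
o=bot.get_obs(); print(o["joint_positions"],o["tool_pos"],o["tcp_rot"],o["time"])
E
```

```text
time: 1.45
tool_pos: [174.5, 495.3, 291.8]
tcp_rot: [3.141, -0.0, 2.17]
contact_force: [0.0, -0.0, 0.5]
grip_width: 92.0
finger_force: 0.0
time: 1.95
tool_pos: [174.4, 495.0, 291.0]
tcp_rot: [-3.141, 0.001, 1.578]
contact_force: [0.5, 0.1, 0.8]
grip_width: 91.9
finger_force: 0.0
[ 1.086  0.285  1.332 -0.     1.525  1.079] [174.427 495.042 290.974] [-3.141  0.001  1.578] 1.95
```

```bash
for i in 1 2 3; do python3 -m handwheel '-0.28 0.28 0 0 0 0 1;-0.56 0.56 0 0 0 0 1;-0.84 0.84 0 0 0 0 1;-1 1 0 0 0 0 1' | sed -n 2p; done
python3 -m handwheel '-0.2 0.2 0 0 0 0 1;-0.4 0.33 0 0 0 0 1;-0.4 0.33 0 0 0 0 1;-0.4 0.33 0 0 0 0 1'
python3 - <<'E'
from h import *
np.set_printoptions(precision=1,suppress=True)
p=viewer.capture("wrist"); save(p,"w1"); print(np.array(p["T"]))
for n,z in {"nest":12,"well":86,"guard_push":112,"guard":83}.items():
    for d in viewer.recognise(n,p)[:2]: print(n,round(d["score"],2),np.array(d["centre"]),atz(p,d["centre"],z))
E
```

```text
tool_pos: [276.9, 393.5, 291.1]
tool_pos: [377.9, 293.8, 291.1]
tool_pos: [478.7, 194.2, 290.9]
time: 3.28
tool_pos: [510.0, 156.6, 290.7]
tcp_rot: [-3.14, -0.0, 1.58]
contact_force: [-0.7, 1.2, 1.1]
grip_width: 91.9
finger_force: 0.0
[[  1.    0.   -0.  509.3]
 [  0.   -1.   -0.3 225.4]
 [ -0.    0.3  -1.  483.5]
 [  0.    0.    0.    1. ]]
nest 0.56 [259.  153.7] [511.6 160.4  12. ]
well 0.92 [262.1 150.8] [515.3 174.5  86. ]
guard_push 0.6 [262.7 128.6] [515.3 204.9 112. ]
guard 0.64 [264.9 132.1] [518.8 198.7  83. ]
```

View pics/w1.png

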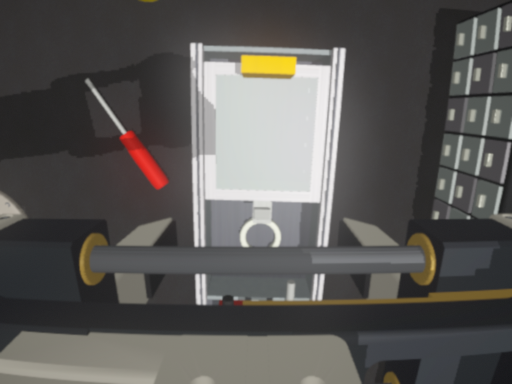

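The wrist view shows the yellow block at (269, 66) and the nest ring at about (261, 236), partly hidden by the gripper bar. The network hits here are wrong. I'll measure by colour and back up towards +y for a clear view of the ring.

```bash
python3 -m handwheel '0.3 0 -0.2 0 0 0 1;0.7 0 -0.2 0 0 0 1;0.7 0 -0.2 0 0 0 1;0.7 0 -0.2 0 0 0 1;0.7 0 -0.2 0 0 0 1'
cat > cell.py <<'E'
from h import *
np.set_printoptions(precision=1,suppress=True)
p=viewer.capture("wrist"); save(p,"w2")
hsv=cv2.cvtColor(p["frame"],cv2.COLOR_RGB2HSV)
m=cv2.inRange(hsv,(20,150,120),(35,255,255))
n,l,s,c=cv2.connectedComponentsWithStats(m)
for i in range(1,n):
    if s[i,4]>150:
        r=cv2.minAreaRect(np.argwhere(l==i)[:,::-1].astype(np.float32)); b=cv2.boxPoints(r)
        print("yellow",c[i],s[i]); print(np.array([atz(p,q,135) for q in b]))
for nm,z in [("nest",24),("well",86),("guard_push",112)]:
    for d in viewer.recognise(nm,p)[:2]: print(nm,round(d["score"],2),np.array(d["centre"]),atz(p,d["centre"],z))
E
python3 cell.py
```

```text
time: 3.95
tool_pos: [508.7, 227.7, 311.1]
tcp_rot: [-3.141, 0.001, 1.58]
contact_force: [0.2, -0.2, 0.4]
grip_width: 91.7
finger_force: 0.0
yellow [151.2  25.6] [ 120    0   63   54 1874]
[[350.1 421.7 135. ]
 [421.8 419.5 135. ]
 [419.9 362.2 135. ]
 [346.4 363.6 135. ]]
yellow [267.4 128. ] [244 121  48  15 653]
[[491.  269.4 135. ]
 [491.6 285.5 135. ]
 [548.5 284.1 135. ]
 [548.5 268.  135. ]]
nest 0.62 [263.5 185.9] [518.5 177.1  24. ]
well 0.84 [262.4 183.5] [515.5 196.1  86. ]
guard_push 0.59 [265.5 180.6] [519.1 206.4 112. ]
```

View pics/w2.png

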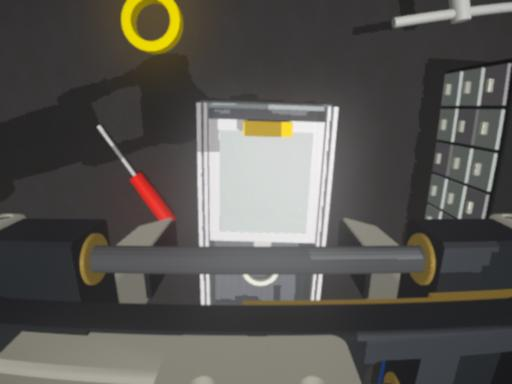

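The view looks towards +y, so backing up hid the ring at about (261, 275). The block at (267, 128) puts the push face near y = 285. I'll move -y for the nest.

```bash
python3 -m handwheel '-0.4 0 0 0 0 0 1;-0.8 0 0 0 0 0 1;-1 0 0 0 0 0 1;-1 0 0 0 0 0 1' | sed -n 2p
python3 -m handwheel '-0.4 0 0 0 0 0 1;-0.5 0 0 0 0 0 1;-0.5 0 0 0 0 0 1;-0.5 0 0 0 0 0 1;-0.5 0 0 0 0 0 1'|sed -n 2p
cat > nest.py <<'E'
from h import *
np.set_printoptions(precision=1,suppress=True)
p=viewer.capture("wrist"); save(p,"w3")
# rough ring from top picture
t=viewer.capture("top"); X=atz(t,(253.1,197),24); print("top est",X)
u=proj(p,X)[0]; print("expected",u)
g=cv2.cvtColor(p["frame"],cv2.COLOR_RGB2GRAY)
T=np.array(p["T"])
# rectify the z=24 plane, 0.5 mm/px, round X
N=240; H,_=cv2.findHomography(np.array([[0,0],[N,0],[N,N],[0,N]],float),np.array([[X[0]+a,X[1]+b] for a,b in [(-60,60),(60,60),(60,-60),(-60,-60)]]))
i,j=np.meshgrid(np.arange(N),np.arange(N)); W=np.stack([X[0]-60+i*.5,X[1]+60-j*.5,0*i+24],-1)
uv=proj(p,W).reshape(N,N,2).astype(np.float32)
r=cv2.remap(g,uv[...,0],uv[...,1],cv2.INTER_LINEAR); 
k=np.full((161,161),-.3,np.float32); cv2.circle(k,(80,80),76,-.5,-1);cv2.circle(k,(80,80),68,1,-1); cv2.circle(k,(80,80),50,-1,-1)
f=np.pad(r,80).astype(np.float32)
c=cv2.filter2D(f,-1,k)[80:-80,80:-80]
_,_,_,q=cv2.minMaxLoc(c); print("ring centre",X[0]-60+q[0]*.5,X[1]+60-q[1]*.5)
cv2.circle(r,q,68,0,1);cv2.circle(r,q,50,0,1)
cv2.imwrite("pics/ring.png",np.hstack([cv2.resize(r,(384,384)),g]))
E
python3 nest.py
```

```text
tool_pos: [510.1, 123.1, 311.5]
tool_pos: [510.3, 78.2, 311.4]
top est [512.5  21.9  24. ]
expected [258.8 189.4]
ring centre 452.5171485885793 -37.578233649245334
```

View pics/ring.png

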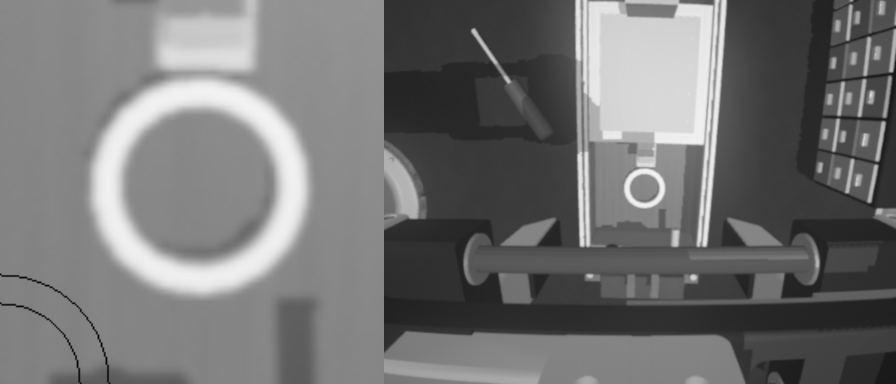

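The rectified ring is clear: centre (199, 186) in the left panel, which puts the nest at about (514.7, 23.8). The template match itself failed, so I'll use a contour fit. Now to the plug.

```bash
python3 - <<'E'
from h import *
r=cv2.imread("pics/ring.png",0)[:,:384]; m=(r>175).astype(np.uint8)
cs,_=cv2.findContours(m,cv2.RETR_CCOMP,cv2.CHAIN_APPROX_NONE)
for c in cs:
    if len(c)>150:
        e=cv2.fitEllipse(c); print(e, 512.5-60+e[0][0]/3.2, 21.9+60-e[0][1]/3.2)
E
for i in 1 2 3 4; do python3 -m handwheel '-0.4 -0.04 0 0 0 0 1;-0.8 -0.08 0 0 0 0 1;-1 -0.08 0 0 0 0 1;-1 -0.08 0 0 0 0 1' | sed -n 2p; done
cat > plug.py <<'E'
from h import *
np.set_printoptions(precision=1,suppress=True)
p=viewer.capture("wrist"); save(p,"p%d"%p["shot"])
hsv=cv2.cvtColor(p["frame"],cv2.COLOR_RGB2HSV)
print(p["shot"],bot.get_obs()["tool_pos"])
for d in viewer.cut_out("brass_plug_mid",p)[:4]:
    print(round(d["score"],2),np.array(d["centre"]),atz(p,d["centre"],29),d["pixels"].sum())
E
python3 plug.py; ls -t pics | head -1
```

```text
((199.3284454345703, 185.55775451660156), (216.88893127441406, 218.50534057617188), 48.634586334228516) 514.7901391983032 23.913201713562017
((199.3621368408203, 185.5804443359375), (155.22390747070312, 155.65122985839844), 138.09190368652344) 514.8006677627563 23.906111145019537
((211.8816375732422, 40.23524475097656), (66.43057250976562, 117.50999450683594), 79.98494720458984) 518.7130117416382 69.32648601531983
tool_pos: [503.0, -25.2, 311.2]
tool_pos: [495.8, -124.9, 310.9]
tool_pos: [488.7, -224.6, 310.6]
tool_pos: [481.5, -324.3, 310.2]
8 [ 481.7 -322.2  310.5]
0.86 [254.3 234.5] [ 476.  -458.2   29. ] 527
p8.png
```

View pics/p8.png

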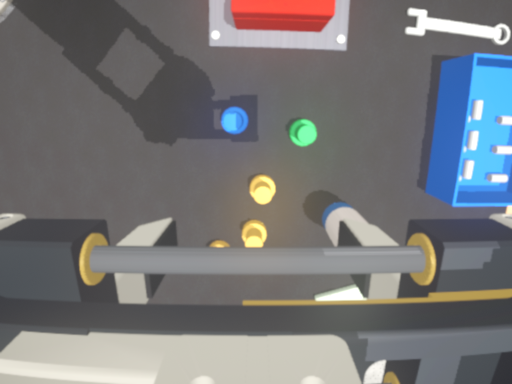

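The target plug is at (262, 189), with green at (303, 132), blue at (234, 120) and the other brass plugs below. I'll fit the known plug silhouette.

```bash
cat > fit.py <<'E'
from h import *
from scipy.optimize import minimize
np.set_printoptions(precision=1,suppress=True)
a=np.linspace(0,2*np.pi,40)
def sil(p,x,y,z0=0,S=8):
    m=np.zeros((384*1,512*1),np.uint8); out=[]
    im=np.zeros((384,512),np.uint8)
    for r,z1,z2 in [(21,0,20),(14,20,58)]:
        P=np.array([[x+r*np.cos(t),y+r*np.sin(t),z0+z] for z in (z1,z2) for t in a])
        out.append(cv2.convexHull(proj(p,P).astype(np.float32)))
    return out
def fit(p,x0,z0=0,w=35):
    u=proj(p,[x0[0],x0[1],z0+29])[0]; c0,r0=(u-w).astype(int)
    crop=p["frame"][r0:r0+2*w,c0:c0+2*w]; S=6
    big=cv2.resize(crop,None,fx=S,fy=S,interpolation=cv2.INTER_CUBIC)
    h=cv2.cvtColor(big,cv2.COLOR_RGB2HSV); M=cv2.inRange(h,(8,90,70),(32,255,255))
    n,l,s,c=cv2.connectedComponentsWithStats(M); k=l[w*S,w*S] or 1+np.argmax(s[1:,4]); M=(l==k).astype(np.uint8)
    def cost(v):
        im=np.zeros_like(M)
        for H in sil(p,v[0],v[1],z0): cv2.fillPoly(im,[np.int32(np.round((H+.5-[c0,r0])*S-.5))],1)
        return 1-(im&M).sum()/(im|M).sum()
    r=minimize(cost,x0,method="Nelder-Mead",options=dict(initial_simplex=[x0,[x0[0]+8,x0[1]],[x0[0],x0[1]+8]],xatol=.1,fatol=1e-4))
    return r.x,1-r.fun
if __name__=="__main__":
    p=viewer.capture("wrist"); print(bot.get_obs()["tool_pos"],bot.get_obs()["tcp_rot"],bot.get_obs()["grip_width"])
    for x0 in ([476,-381],): print(fit(p,atz(p,proj(p,[x0[0],x0[1],29])[0],29)[:2]))
E
python3 fit.py
```

```text
[ 481.9 -320.6  311.2] [ 3.1 -0.   1.6] 92.07364961478105
(array([ 488.3, -381.2]), np.float64(0.738745704467354))
```

```bash
cat >> fit.py <<'E'
    v=fit(p,np.array([487.,-382]))[0]; print(v, fit(p,v))
    b=p["frame"][140:250,200:320][:,:,::-1]; b=cv2.resize(b,None,fx=5,fy=5,interpolation=cv2.INTER_CUBIC)
    for H in sil(p,*v): cv2.polylines(b,[np.int32((H+.5-[200,140])*5)],True,(0,0,255),1)
    cv2.imwrite("pics/fit.png",b)
E
python3 fit.py
```

```text
[ 481.9 -320.5  311.5] [ 3.1 -0.   1.6] 91.77443094037523
(array([ 489. , -380.8]), np.float64(0.7307244752833685))
[ 488.7 -381.3] (array([ 488.7, -381.3]), np.float64(0.7325776839201827))
```

View pics/fit.png

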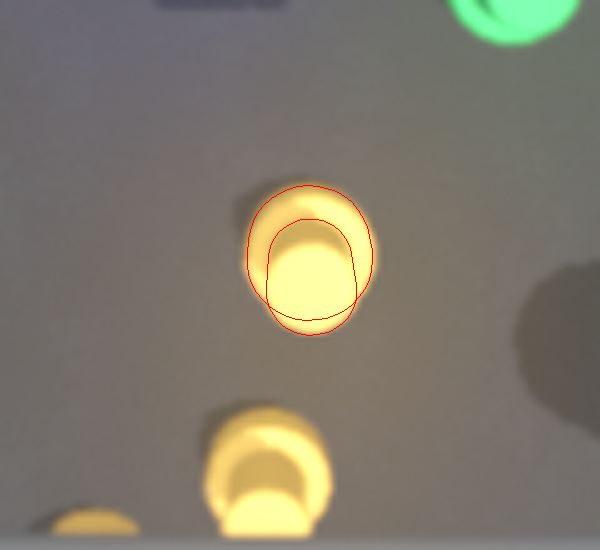

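The fit matches the outline: plug at (488.5, -381). I'll move over it, turned about 14° away from the can, and go down.

```bash
python3 -m handwheel '-0.3 0.03 0 0 0 -0.03 0.6;-0.608 0.062 0 0 0 -0.06 0.6;-0.608 0.062 0 0 0 -0.08 0.6;-0.608 0.062 0 0 0 -0.08 0.6;-0.608 0.062 0 0 0 -0.08 0.6' |sed -n 2,3p
python3 -m handwheel '0 0 0.4 0 0 0 0.6;0 0 0.8 0 0 0 0.6;0 0 1 0 0 0 0.6;0 0 1 0 0 0 0.6' |sed -n 2,3p
python3 -m handwheel '0 0 0.3 0 0 0 0.6;0 0 0.6 0 0 0 0.6;0 0 0.8 0 0 0 0.6;0 0 0.8 0 0 0 0.6;0 0 0.8 0 0 0 0.6;0 0 0.8 0 0 0 0.6'
```

```text
tool_pos: [488.3, -381.8, 311.5]
tcp_rot: [3.141, -0.001, 1.828]
tool_pos: [486.2, -379.7, 206.6]
tcp_rot: [-3.137, -0.008, 1.829]
time: 7.78
tool_pos: [489.1, -384.1, 134.3]
tcp_rot: [3.139, 0.004, 1.829]
contact_force: [0.1, -0.2, -0.2]
grip_width: 73.5
finger_force: 0.0
```

```bash
python3 -m handwheel '0 0 0.2 0 0 0 0.6;0 0 0.2 0 0 0 0.6;0 0 0.2 0 0 0 0.6;0 0 0.2 0 0 0 0.6;0 0 0.2 0 0 0 0.6' |sed -n 2,3p
python3 -m handwheel '0 0 0 0 0 0 0.6'|sed -n 2,3p
python3 -c "
from h import *
np.set_printoptions(precision=1,suppress=True)
p=viewer.capture('wrist'); save(p,'near'); print(fit(p,np.array([488.5,-381.])), bot.get_obs()['tool_pos'], proj(p,[488.5,-381,29]))"
```

```text
tool_pos: [488.2, -384.1, 112.9]
tcp_rot: [3.14, 0.002, 1.829]
tool_pos: [488.1, -383.9, 112.5]
tcp_rot: [3.141, 0.001, 1.829]Traceback (most recent call last):
  File "<string>", line 4, in <module>
    p=viewer.capture('wrist'); save(p,'near'); print(fit(p,np.array([488.5,-381.])), bot.get_obs()['tool_pos'], proj(p,[488.5,-381,29]))
                                                     ^^^
NameError: name 'fit' is not defined
```

```bash
python3 -m handwheel '0.027 0.011 0.2 0 0 0 0.6;0.027 0.011 0.4 0 0 0 0.6;0.027 0.011 0.6 0 0 0 0.6;0.027 0.011 0.75 0 0 0 0.6;0.027 0.011 0.86 0 0 0 0.6;0.027 0.011 0.86 0 0 0 0.6;0.027 0.011 0.86 0 0 0 0.6;0.027 0.011 0.86 0 0 0 0.6'
python3 -m handwheel '0 0 0 0 0 0 -1;0 0 0 0 0 0 -1;0 0 0 0 0 0 -1;0 0 0 0 0 0 -1;0 0 0 0 0 0 -1;0 0 0 0 0 0 -1;0 0 0 0 0 0 -1;0 0 0 0 0 0 -1'
```

```text
time: 9.0
tool_pos: [488.6, -381.3, 26.4]
tcp_rot: [3.141, 0.002, 1.829]
contact_force: [1.2, -0.4, 0.1]
grip_width: 73.3
finger_force: 0.0
time: 9.67
tool_pos: [488.0, -380.6, 25.3]
tcp_rot: [3.142, -0.0, 1.829]
contact_force: [-0.1, -0.5, 0.7]
grip_width: 24.5
finger_force: 0.0
```

```bash
python3 -m handwheel '0 0 0 0 0 0 -1;0 0 0 0 0 0 -1;0 0 0 0 0 0 -1'
python3 - <<'E'
from h import *
p=viewer.capture("wrist"); save(p,"g1")
b=cv2.resize(p["frame"][180:384,130:390,::-1],(780,600)); 
s=viewer.capture("scene")["frame"][200:290,60:200,::-1]
cv2.imwrite("pics/g1c.png",np.vstack([cv2.resize(p["frame"][150:300,130:390,::-1],(600,300)),cv2.resize(s,(600,300))]))
E
```

```text
time: 9.92
tool_pos: [488.0, -380.6, 25.3]
tcp_rot: [3.142, -0.0, 1.829]
contact_force: [0.2, 0.1, -0.0]
grip_width: 4.6
finger_force: 0.0
```

View pics/g1c.png

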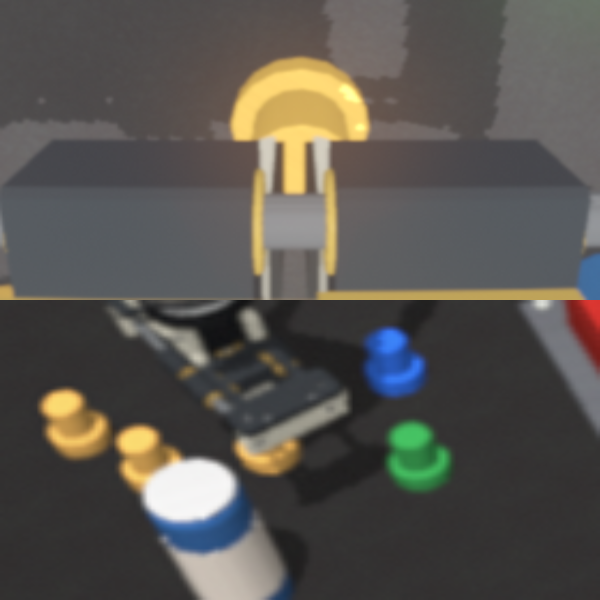

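Fingers shut to 5 mm without contact. The plug's foot arc shows on the +y side (top at about (260, 179) in the full frame), so the plug is further +y than the pads. I'll measure from here.

Run:
```python
from h import *
np.set_printoptions(precision=1,suppress=True)
o=bot.get_obs();print(o["tool_pos"])
p=viewer.capture("wrist"); print(np.array(p["T"]))
print("foot edge",atz(p,(260,179),20),atz(p,(260,179),0),"L/R",atz(p,(230.5,210),20),atz(p,(290,210),20))
print("tcp proj",proj(p,o["tool_pos"]),proj(p,o["tool_pos"]+[0,0,19]))
print("foot circle", proj(p,[[488.5,-381+21,20],[488.5-21,-381,20],[488.5+21,-381,20]]))
for x0 in ([488,-381],[488,-370]):
  pass
```

```text
[ 488.  -380.6   25.3]
[[   1.     0.2    0.1  470.2]
 [   0.3   -0.9   -0.2 -314. ]
 [  -0.     0.3   -1.   218. ]
 [   0.     0.     0.     1. ]]
foot edge [ 483.1 -356.5   20. ] [ 484.4 -360.8    0. ] L/R [ 469. -383.   20.] [ 508.9 -372.5   20. ]
tcp proj [[258.  216.1]] [[258.  226.4]]
foot circle [[266.4 185.8]
 [229.1 206.8]
 [287.4 221.3]]
```

```bash
python3 -m handwheel '0 0 0 0 0 0 -1;0 0 0 0 0 0 -1' | tail -3
python3 - <<'E'
from h import *
np.set_printoptions(precision=1,suppress=True)
p=viewer.capture("wrist"); print(p["fov_y"])
c=np.array([488.8,-377.3]);d=np.array([-.255,.967]);e=np.array([.967,.255])
for z,r in ((20,21),(20,14),(58,14)):
    print(z,r,proj(p,[[*(c+d*r),z],[*(c-d*r),z],[*(c-e*r),z],[*(c+e*r),z]]).tolist())
for X in (25,44,65,90): print(X,proj(p,[488,-380.6,X]))
b=cv2.resize(p["frame"][150:290,180:340,::-1],(800,700))[:600]
cv2.imwrite("pics/g2.png",b)
E
```

```text
contact_force: [0.1, -0.2, 0.4]
grip_width: 0.5
finger_force: 0.0
65.10067979962136
20 21 [[260.30499178309805, 179.76332121777435], [260.17612792116125, 237.37434862744445], [229.9445806049751, 209.34458986993346], [290.53147808299275, 209.3271865263122]]
20 14 [[260.2838546263536, 189.79955423012672], [260.19786050817487, 228.20655313960333], [240.0351961242249, 209.3500211333458], [280.4442715387842, 209.33841883948512]]
58 14 [[260.8882137353892, 207.05025530137996], [260.7526655899342, 252.65877736387043], [236.31719123829498, 230.37164903678863], [285.3181960220615, 230.3549456624563]]
25 [[257.9 215.9]]
44 [[258.  226.2]]
65 [[258.  240.3]]
90 [[258.1 262.2]]
```

View pics/g2.png

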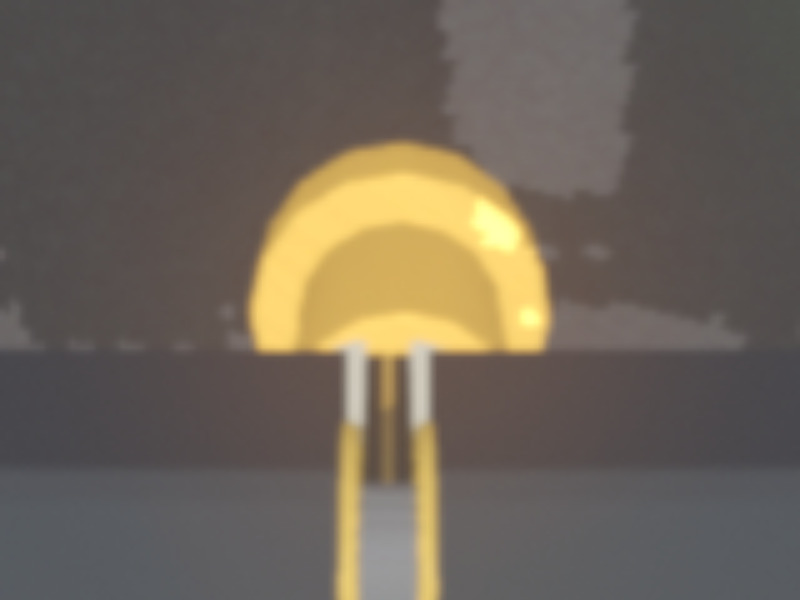

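The projections confirm the plug is at (488.5, -381), directly under the tool. But the finger pads show *above* the stem top: the stem is visible through the pad gap at (258, 230). So the real fingertips are about 35 mm higher than the reported TCP. I'll open, go 20 mm lower while watching the force, and close again.

```bash
python3 -c "
from plant import bot; print(bot.tcp_to_grasp, bot.get_obs()['tool_pos'])"
python3 -m handwheel '0 0 0 0 0 0 0.6;0 0 0 0 0 0 0.6;0 0 0 0 0 0 0.6;0 0 0 0 0 0 0.6;0 0 0 0 0 0 0.6;0 0 0 0 0 0 0.6;0 0 0 0 0 0 0.6;0 0 0 0 0 0 0.6'|sed -n 5p
python3 -m handwheel '0 0 0 0 0 0 0.6;0 0 0 0 0 0 0.6;0 0 0 0 0 0 0.6;0 0 0 0 0 0 0.6;0 0 0.05 0 0 0 0.6;0 0 0.1 0 0 0 0.6'|tail -5
python3 -m handwheel '0 0 0.05 0 0 0 0.6;0 0 0.1 0 0 0 0.6;0 0 0.1 0 0 0 0.6;0 0 0.1 0 0 0 0.6'
```

```text
18.8 [ 488.02194372 -380.60464088   25.26634569]
grip_width: 49.4
tool_pos: [488.2, -380.7, 15.2]
tcp_rot: [3.141, 0.001, 1.829]
contact_force: [0.3, -0.6, 0.0]
grip_width: 73.2
finger_force: 0.0
time: 11.78
tool_pos: [487.7, -380.4, 4.7]
tcp_rot: [-3.141, -0.001, 1.829]
contact_force: [-0.1, -0.0, 0.1]
grip_width: 73.4
finger_force: 0.0
```

```bash
python3 -m handwheel '0 0 0 0 0 0 -1;0 0 0 0 0 0 -1;0 0 0 0 0 0 -1;0 0 0 0 0 0 -1;0 0 0 0 0 0 -1;0 0 0 0 0 0 -1;0 0 0 0 0 0 -1;0 0 0 0 0 0 -1'|tail -3
python3 -m handwheel '0 0 0 0 0 0 -1;0 0 0 0 0 0 -1'
```

```text
contact_force: [0.6, 1.2, 0.7]
grip_width: 26.8
finger_force: 30.0
time: 12.62
tool_pos: [488.4, -380.7, 5.4]
tcp_rot: [3.141, 0.0, 1.829]
contact_force: [1.9, -0.1, 1.6]
grip_width: 26.8
finger_force: 30.0
```

Gripped (26.8 mm, 30 N). I'll lift, turn square to the cell, and check.

```bash
python3 -m handwheel '0 0 -0.1 0 0 0 -1;0 0 -0.3 0 0 0 -1;0 0 -0.55 0 0 0 -1;0 0 -0.8 0 0 0 -1;0 0 -1 0 0 0 -1;0 0 -1 0 0 0 -1'|tail -5
python3 -m handwheel '0 0 -0.25 0 0 0.03 -1;0 0 -0.5 0 0 0.06 -1;0 0 -0.75 0 0 0.089 -1;0 0 -0.95 0 0 0.089 -1;0 0 -1 0 0 0.089 -1;0 0 -1 0 0 0.089 -1;0 0 -1 0 0 0.089 -1'|tail -5
```

```text
tool_pos: [489.4, -382.3, 109.9]
tcp_rot: [3.138, 0.006, 1.829]
contact_force: [0.3, -1.0, -3.6]
grip_width: 27.0
finger_force: 30.0
tool_pos: [487.3, -380.0, 203.2]
tcp_rot: [-3.139, -0.002, 1.55]
contact_force: [-0.1, 0.7, -4.4]
grip_width: 27.0
finger_force: 29.9
```

```bash
for i in 1 2 3 4; do python3 -m handwheel '0.3 0.02 0 0 0 0 -1;0.6 0.046 0 0 0 0 -1;0.9 0.046 0 0 0 0 -1;1 0.046 0 0 0 0 -1' | sed -n 2p; done
python3 -m handwheel '0.05 0 0 0 0 0 -1;0.05 0 0 0 0 0 -1;0.05 0 0 0 0 0 -1;0.05 0 0 0 0 0 -1;0.05 0 0 0 0 0 -1'
cat > hand.py <<'E'
from fit import *
p=viewer.capture("wrist"); o=bot.get_obs(); zf=o["tool_pos"][2]-5.4
print(o["tool_pos"],o["tcp_rot"],"foot z",zf)
# foot front arc: orange pixel columns/rows
h=cv2.cvtColor(p["frame"],cv2.COLOR_RGB2HSV); M=cv2.inRange(h,(8,90,70),(32,255,255)); M[:150]=0; M[222:]=0; M[:,:200]=0; M[:,320:]=0
n,l,s,c=cv2.connectedComponentsWithStats(M)
for i in range(1,n):
    if s[i,4]>60: print("orange",s[i],c[i])
i=1+np.argmax(s[1:,4]); M=(l==i)
def cost(v):
    im=np.zeros((384,512),np.uint8)
    for H in sil(p,v[0],v[1],zf): cv2.fillPoly(im,[np.int32(np.round(H*16))],1,shift=4)
    im[222:]=0
    return 1-(im.astype(bool)&M).sum()/(im.astype(bool)|M).sum()
x0=o["tool_pos"][:2]
r=minimize(cost,x0,method="Nelder-Mead",options=dict(initial_simplex=[x0,x0+[5,0],x0+[0,5]],xatol=.1,fatol=1e-4))
print("plug",r.x,1-r.fun)
E
python3 hand.py
```

```text
tool_pos: [493.7, -276.1, 202.7]
tool_pos: [500.4, -176.8, 203.3]
tool_pos: [507.2, -77.5, 203.6]
tool_pos: [514.2, 22.0, 203.9]
time: 15.45
tool_pos: [515.1, 22.6, 205.2]
tcp_rot: [-3.141, 0.0, 1.548]
contact_force: [-0.3, -0.7, -5.3]
grip_width: 26.9
finger_force: 30.0
[515.1  22.8 205.2] [-3.1  0.   1.5] foot z 199.80831356906884
orange [ 227  188   63   34 1686] [257.9 206.7]
plug [515.   19.7] 0.9716106604866744
```

```bash
python3 -m handwheel '0 0 0.3 0 0 0 -1;0 0 0.6 0 0 0 -1;0 0 0.9 0 0 0 -1;0 0 1 0 0 0 -1'|sed -n 2p
python3 -m handwheel '0 0 0.2 0 0 0 -1;0 0 0.4 0 0 0 -1;0 0 0.55 0 0 0 -1;0 0 0.61 0 0 0 -1;0 0 0.61 0 0 0 -1;0 0 0.61 0 0 0 -1;0 0 0.61 0 0 0 -1'|sed -n 2,4p
python3 hand.py
python3 - <<'E'
from h import *
p=viewer.capture("wrist"); save(p,"w9")
g=cv2.cvtColor(p["frame"],cv2.COLOR_RGB2HSV)
u=proj(p,[[515,24+34,24],[515,24+25,24],[515-34,24,24],[515+34,24,24]]); print(u.round(1).tolist())
print(g[150:222:2,258].tolist())
a=np.array([atz(p,(c,r),24)[:2] for r in range(215,130,-1) for c in range(200,320)]).reshape(-1,120,2)
E
```

```text
tool_pos: [512.5, 23.4, 101.6]
tool_pos: [516.3, 23.7, 45.7]
tcp_rot: [3.139, 0.0, 1.549]
contact_force: [0.5, -0.1, -3.9]
[516.2  23.7  45.7] [3.1 0.  1.5] foot z 40.26149059293768
orange [ 227  187   63   35 1732] [257.7 206.4]
plug [516.   21.4] 0.9696799550814149
[[255.2, 160.6], [255.5, 172.9], [211.0, 206.7], [301.8, 204.7]]
[[30, 5, 206], [30, 5, 205], [30, 4, 138], [110, 8, 94], [0, 0, 98], [33, 18, 130], [33, 17, 165], [33, 17, 170], [33, 17, 169], [33, 17, 167], [33, 17, 166], [33, 17, 149], [0, 0, 91], [135, 6, 90], [120, 3, 89], [120, 3, 89], [150, 3, 88], [150, 3, 88], [17, 68, 105], [19, 138, 126], [19, 141, 127], [19, 144, 135], [20, 151, 169], [20, 152, 170], [20, 153, 170], [20, 152, 169], [20, 153, 167], [19, 151, 137], [19, 149, 125], [19, 147, 125], [19, 149, 125], [19, 152, 126], [19, 150, 126], [19, 151, 125], [19, 154, 126], [19, 154, 126]]
```

```bash
cat > ring.py <<'E'
from h import *
from scipy.optimize import least_squares
p=viewer.capture("wrist"); o=bot.get_obs()["tool_pos"]
h=cv2.cvtColor(p["frame"],cv2.COLOR_RGB2HSV)
M=((h[...,1]<40)&(h[...,2]>118)).astype(np.uint8)
P=[]
for t in np.radians(np.arange(-10,191,3)):
    if 65<np.degrees(t)<115: continue   # tab near front
    rr=np.arange(38,22,-.25); W=np.array([[514.8+r*np.cos(t),23.9+r*np.sin(t),24] for r in rr])
    uv=proj(p,W).astype(np.float32); 
    v=cv2.remap(p["frame"].min(2),uv[:,0][:,None],uv[:,1][:,None],cv2.INTER_LINEAR).ravel().astype(float)
    if uv[:,1].max()>215: continue
    k=np.argmax(np.diff(v)); 
    if np.diff(v)[k]>4: P.append(W[k][:2])
P=np.array(P)
r=least_squares(lambda v:np.hypot(*(P-v[:2]).T)-v[2],[514.8,23.9,34],loss="soft_l1",f_scale=.5); print(len(P),r.x,r.cost,o)
E
python3 ring.py; python3 hand.py
```

```text
51 [514.8118933   24.11492528  33.70581234] 2.1400390478046147 [515.83576184  23.80797984  45.37565425]
[515.7  23.8  45.2] [3.1 0.  1.5] foot z 39.77684466713208
orange [ 227  187   63   35 1733] [257.7 206.3]
plug [515.5  21.6] 0.9713322091062394
```

Ring centre (514.8, 24.1), plug (515.5, 21.6). I'll correct by +2.4 mm in y and -0.7 mm in x and lower, watching the force.

```bash
python3 -m handwheel '0.024 -0.007 0 0 0 0 -1;0.024 -0.007 0 0 0 0 -1;0.024 -0.007 0 0 0 0 -1;0.024 -0.007 0.05 0 0 0 -1;0.024 -0.007 0.1 0 0 0 -1;0.024 -0.007 0.13 0 0 0 -1;0.024 -0.007 0.13 0 0 0 -1'|sed -n 2,6p
python3 -m handwheel '0 0 0.04 0 0 0 -1;0 0 0.08 0 0 0 -1;0 0 0.1 0 0 0 -1;0 0 0.1 0 0 0 -1'|sed -n 2,6p; python3 hand.py
```

```text
tool_pos: [513.7, 26.4, 30.2]
tcp_rot: [-3.14, -0.0, 1.549]
contact_force: [-0.3, 0.1, -5.2]
grip_width: 27.0
finger_force: 30.0
tool_pos: [514.0, 26.4, 20.7]
tcp_rot: [-3.14, -0.0, 1.549]
contact_force: [-0.1, -0.6, -4.2]
grip_width: 26.6
finger_force: 30.0
[514.2  26.3  21. ] [-3.1 -0.   1.5] foot z 15.594633085711768
orange [ 227  187   63   35 1737] [257.8 206.4]
plug [513.8  24.1] 0.9685569904548007
```

```bash
python3 -m handwheel '0 0 0.015 0 0 0 -1;0 0 0.03 0 0 0 -1;0 0 0.03 0 0 0 -1;0 0 0.03 0 0 0 -1'|sed -n 2,6p; python3 -m handwheel '0 0 0.01 0 0 0 -1;0 0 0.01 0 0 0 -1'|sed -n 2,6p
```

```text
tool_pos: [514.5, 26.3, 18.3]
tcp_rot: [3.142, -0.0, 1.549]
contact_force: [-1.2, -0.4, -4.3]
grip_width: 27.2
finger_force: 30.0
tool_pos: [514.7, 26.2, 17.6]
tcp_rot: [3.141, 0.0, 1.549]
contact_force: [-0.2, -0.0, -2.2]
grip_width: 27.0
finger_force: 30.0
```

Touching down (force -4.3 → -2.2 N). One more millimetre, then release.

```bash
python3 -m handwheel '0 0 0.01 0 0 0 -1;0 0 0.01 0 0 0 -1'|sed -n 2,6p; python3 -m handwheel '0 0 0 0 0 0 0.2;0 0 0 0 0 0 0.2;0 0 0 0 0 0 0.2;0 0 0 0 0 0 0.2;0 0 0 0 0 0 0.2;0 0 0 0 0 0 0.2'|sed -n 2,6p
python3 -m handwheel '0 0 -0.1 0 0 0 0.2;0 0 -0.3 0 0 0 0.2;0 0 -0.6 0 0 0 0.2;0 0 -0.9 0 0 0 0.2;0 0 -1 0 0 0 0.2'|sed -n 2,6p
python3 -m handwheel '0.2 0 -0.2 0 0 0 0.2;0.5 0 -0.5 0 0 0 0;0.5 0 -0.8 0 0 0 -0.5;0.5 0 -1 0 0 0 -1;0.5 0 -1 0 0 0 -1;0.5 0 -1 0 0 0 -1'
python3 - <<'E'
from fit import *
p=viewer.capture("wrist")
for z in (12,24): print(z,fit(p,np.array([514.8,24.]),z))
E
python3 ring.py
```

```text
tool_pos: [515.0, 25.9, 17.4]
tcp_rot: [3.14, 0.001, 1.55]
contact_force: [-1.5, -1.7, 4.7]
grip_width: 27.1
finger_force: 30.0
tool_pos: [514.5, 26.4, 16.3]
tcp_rot: [3.142, -0.0, 1.549]
contact_force: [-0.6, -0.2, -0.9]
grip_width: 54.6
finger_force: 0.0
tool_pos: [516.7, 26.2, 121.0]
tcp_rot: [3.135, 0.0, 1.549]
contact_force: [0.2, -0.2, 1.0]
grip_width: 55.0
finger_force: 0.0
time: 19.67
tool_pos: [515.9, 76.4, 217.3]
tcp_rot: [3.139, -0.0, 1.55]
contact_force: [0.5, 0.1, 0.1]
grip_width: 26.3
finger_force: 0.0
12 (array([514.7,  25.3]), np.float64(0.9160320471081165))
24 (array([514.7,  30.2]), np.float64(0.86154501184172))
51 [514.75792705  23.87967655  34.19291638] 2.483178525136488 [514.74585675  76.19297037 215.30625023]
```

The plug is seated in the nest: the fit prefers floor height 12, centre ≈ (514.7, 25). Now I go behind the yellow block with shut fingers. Real tips ≈ reported z + 35, so reported z = 82 puts them on the block.

```bash
for i in 1 2; do python3 -m handwheel '0.3 0 0 0 0 0 -1;0.6 0 0 0 0 0 -1;0.9 0 0 0 0 0 -1;1 0 0 0 0 0 -1'|sed -n 2p; done
python3 -m handwheel '0.3 0 0 0 0 0 -1;0.6 0 0 0 0 0 -1;0.6 0 0.3 0 0 0 -1;0.6 0 0.6 0 0 0 -1;0.6 0 0.6 0 0 0 -1;0.6 0 0.6 0 0 0 -1'|sed -n 2,6p
python3 -m handwheel '0 0 0.2 0 0 0 -1;0 0 0.4 0 0 0 -1;0 0 0.6 0 0 0 -1;0 0 0.73 0 0 0 -1;0 0 0.73 0 0 0 -1;0 0 0.73 0 0 0 -1;0 0 0.73 0 0 0 -1'|sed -n 2,6p
python3 - <<'E'
from h import *
np.set_printoptions(precision=1,suppress=True)
p=viewer.capture("wrist");save(p,"wb"); o=bot.get_obs(); print(o["tool_pos"],o["grip_width"])
print("face pred",proj(p,[[520-30,285,135],[550,285,135],[490,285,83]]), "tip",proj(p,o["tool_pos"]+[0,0,35]))
p=viewer.capture("top");save(p,"tb"); p=viewer.capture("scene"); print(proj(p,[[520,285,112],o["tool_pos"]+[0,0,35]]))
s=cv2.resize(p["frame"][110:210,220:370,::-1],(600,400)); cv2.imwrite("pics/sb.png",s)
E
```

```text
tool_pos: [516.7, 179.0, 214.6]
tool_pos: [519.0, 278.9, 214.7]
tool_pos: [520.0, 334.8, 154.3]
tcp_rot: [-3.137, 0.003, 1.549]
contact_force: [-0.0, 0.1, 0.8]
grip_width: 0.0
finger_force: 0.0
tool_pos: [522.6, 336.4, 85.6]
tcp_rot: [3.139, -0.002, 1.549]
contact_force: [0.5, 0.9, 0.5]
grip_width: 0.6
finger_force: 0.0
[522.5 336.5  85.6] 0.22835505213776164
face pred [[203.8 330. ]
 [308.3 328. ]
 [215.4 281.4]] tip [[258.3 236.3]]
[[318.  158.9]
 [331.9 152.8]]
```

View pics/sb.png

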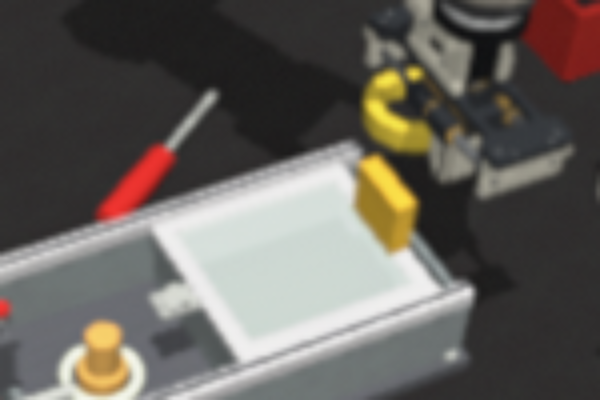

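The plug stands seated in the nest (crop (100, 355)). The fingertip at crop (448, 182) is behind the yellow block (390, 200). I'll check the gripper body's clearance from its end-face corners.

Run:
```python
from h import *
np.set_printoptions(precision=1,suppress=True)
p=viewer.capture("scene")
for uv in ((340,158.8),(363.8,147.5)):
    o,d=ray(p,uv)
    for x in (585,600,617): print(uv,o+d*(x-o[0])/d[0])
o,d=ray(p,(332,155.5)); print("tip",o+d*(522-o[0])/d[0])
```

```text
(340, 158.8) [585.  319.3 156.4]
(340, 158.8) [600.  305.2 175.9]
(340, 158.8) [617.  289.3 198. ]
(363.8, 147.5) [585.  409.5 168.8]
(363.8, 147.5) [600.  393.7 188. ]
(363.8, 147.5) [617.  375.8 209.8]
tip [522.  339.8 106.4]
```

Body bottom is ≥ 180 mm, well clear. I'll lower 8 mm and approach.

```bash
python3 -m handwheel '0 -0.01 0.05 0 0 0 -1;0 -0.01 0.08 0 0 0 -1;-0.12 -0.01 0.08 0 0 0 -1;-0.24 -0.01 0.08 0 0 0 -1;-0.3 -0.01 0.08 0 0 0 -1;-0.3 -0.01 0.08 0 0 0 -1;-0.3 -0.01 0.08 0 0 0 -1;-0.3 -0.01 0.08 0 0 0 -1'|sed -n 2,4p
python3 -m handwheel '-0.02 0 0 0 0 0 -1;-0.04 0 0 0 0 0 -1;-0.06 0 0 0 0 0 -1;-0.08 0 0 0 0 0 -1'|sed -n 2,4p
python3 -m handwheel '-0.02 0 0 0 0 0 -1;-0.04 0 0 0 0 0 -1;-0.06 0 0 0 0 0 -1;-0.08 0 0 0 0 0 -1'|sed -n 2,4p
```

```text
tool_pos: [519.8, 306.2, 75.6]
tcp_rot: [3.141, -0.0, 1.549]
contact_force: [-0.1, -0.5, -0.5]
tool_pos: [519.3, 298.2, 75.3]
tcp_rot: [3.142, -0.0, 1.55]
contact_force: [0.3, -0.3, 0.5]
tool_pos: [519.1, 290.3, 75.3]
tcp_rot: [3.142, -0.0, 1.549]
contact_force: [0.4, 1.9, -1.1]
```

```bash
for i in 1 2; do python3 -m handwheel '-0.06 0 0 0 0 0 -1;-0.12 0 0 0 0 0 -1;-0.18 0 0 0 0 0 -1;-0.24 0 0 0 0 0 -1;-0.3 0 0 0 0 0 -1;-0.36 0 0 0 0 0 -1;-0.42 0 0 0 0 0 -1;-0.48 0 0 0 0 0 -1'|sed -n 2,4p; done
python3 -m handwheel '-0.04 0 0 0 0 0 -1;-0.08 0 0 0 0 0 -1;-0.12 0 0 0 0 0 -1;-0.16 0 0 0 0 0 -1;-0.2 0 0 0 0 0 -1'
```

```text
tool_pos: [518.1, 241.6, 75.4]
tcp_rot: [3.142, -0.0, 1.549]
contact_force: [-0.9, 2.0, -0.4]
tool_pos: [517.1, 193.7, 75.4]
tcp_rot: [3.141, -0.0, 1.549]
contact_force: [0.4, 2.2, -2.1]
time: 24.8
tool_pos: [516.7, 174.0, 75.3]
tcp_rot: [3.141, -0.0, 1.549]
contact_force: [0.4, 2.4, 0.1]
grip_width: 0.5
finger_force: 0.8
```

```bash
for i in 1 2 3; do python3 -m handwheel '-0.02 0 0 0 0 0 -1;-0.04 0 0 0 0 0 -1;-0.06 0 0 0 0 0 -1'|sed -n '2p;4p'; done
```

```text
tool_pos: [516.5, 168.2, 75.4]
contact_force: [1.2, 1.3, -0.3]
tool_pos: [516.4, 162.8, 75.4]
contact_force: [-0.0, 5.1, -0.6]
tool_pos: [516.3, 157.8, 75.4]
contact_force: [1.2, 11.8, -1.7]
```

```bash
for i in 1 2 3; do python3 -m handwheel '-0.015 0 0 0 0 0 -1;-0.03 0 0 0 0 0 -1'|sed -n '2p;4p'; done
```

```text
tool_pos: [516.3, 155.2, 75.4]
contact_force: [0.9, 11.5, -0.5]
tool_pos: [516.2, 152.4, 75.4]
contact_force: [1.3, 12.4, -1.6]
tool_pos: [516.2, 149.6, 75.4]
contact_force: [0.8, 14.5, -1.1]
```

```bash
for i in 1 2 3 4; do python3 -m handwheel '-0.01 0 0 0 0 0 -1;-0.02 0 0 0 0 0 -1'|sed -n '2p;4p'; done
```

```text
tool_pos: [516.1, 147.8, 75.4]
contact_force: [1.1, 13.9, -1.7]
tool_pos: [516.1, 145.9, 75.4]
contact_force: [0.2, 14.3, -0.9]
tool_pos: [516.1, 143.2, 75.4]
contact_force: [0.5, 11.4, -2.1]
tool_pos: [516.0, 141.2, 75.4]
contact_force: [0.9, 11.0, -0.4]
```

```bash
for i in 1 2 3; do python3 -m handwheel '-0.01 0 0 0 0 0 -1'|sed -n '2p;4p'; done
```

```text
tool_pos: [516.0, 140.2, 75.4]
contact_force: [1.1, 11.1, -1.7]
tool_pos: [515.9, 139.3, 75.4]
contact_force: [0.5, 11.8, -0.8]
tool_pos: [515.9, 138.3, 75.4]
contact_force: [1.3, 12.5, -0.5]
```

```bash
for i in 1 2 3; do python3 -m handwheel '-0.008 0 0 0 0 0 -1'|sed -n '2p;4p'; done
```

```text
tool_pos: [515.9, 136.8, 75.4]
contact_force: [1.3, 8.2, -0.6]
tool_pos: [515.9, 136.0, 75.4]
contact_force: [0.4, 8.6, -0.8]
tool_pos: [515.9, 135.5, 75.4]
contact_force: [0.6, 11.4, -1.2]
```

```bash
for i in 1 2; do python3 -m handwheel '-0.005 0 0 0 0 0 -1'|sed -n '2p;4p'; done
```

```text
tool_pos: [515.8, 135.4, 75.4]
contact_force: [-0.1, 13.3, -1.3]
tool_pos: [515.9, 135.2, 75.4]
contact_force: [0.6, 14.5, -1.5]
```

The drop at y = 136.8 followed by a stiff rise means it clicked and reached the buffer. One more small step, then back off slowly.

```bash
python3 -m handwheel '-0.006 0 0 0 0 0 -1;-0.006 0 0 0 0 0 -1'|sed -n '2p;4p'
python3 -m handwheel '0.01 0 0 0 0 0 -1;0.02 0 0 0 0 0 -1;0.04 0 0 0 0 0 -1'|sed -n '2p;4p'
python3 -m handwheel '0.03 0 0 0 0 0 -1;0.06 0 0 0 0 0 -1;0.1 0 0 0 0 0 -1;0.15 0 0 0 0 0 -1'|sed -n '2p;4p'
python3 -m handwheel '0.1 0 0 0 0 0 -1;0.3 0 0 0 0 0 -1;0.5 0 -0.2 0 0 0 -1;0.6 0 -0.5 0 0 0 -1;0.6 0 -0.8 0 0 0 -1;0.6 0 -1 0 0 0 -1;0.6 0 -1 0 0 0 -1;0.6 0 -1 0 0 0 -1'
sed -i 's/(20,150,120)/(18,130,90)/' cell.py; python3 cell.py
```

```text
tool_pos: [515.9, 135.0, 75.4]
contact_force: [0.4, 14.8, -0.5]
tool_pos: [515.9, 137.1, 75.4]
contact_force: [0.5, 1.3, -0.8]
tool_pos: [516.1, 151.2, 75.3]
contact_force: [0.3, 1.1, -0.2]
time: 28.8
tool_pos: [517.9, 212.1, 176.3]
tcp_rot: [3.139, -0.001, 1.55]
contact_force: [-0.6, 0.6, 0.4]
grip_width: 0.6
finger_force: 0.0
yellow [100.2  10. ] [  60    0   78   25 1306]
[[375.3 367.3 135. ]
 [434.2 362.5 135. ]
 [432.9 346.  135. ]
 [373.5 350.3 135. ]]
yellow [258.2 300. ] [  70  289  305   15 1503]
[[339.3 113.5 135. ]
 [342.7 128.7 135. ]
 [620.9 124.6 135. ]
 [622.4 109.7 135. ]]
nest 0.97 [257.8 148. ] [518.8 239.9  24. ]
well 0.93 [257.8 150.6] [518.7 244.8  86. ]
```

Run:
```python
from h import *
np.set_printoptions(precision=1,suppress=True)
for c in ("top","scene"):
    p=viewer.capture(c); h=cv2.cvtColor(p["frame"],cv2.COLOR_RGB2HSV); m=cv2.inRange(h,(20,150,90),(35,255,255))
    n,l,s,k=cv2.connectedComponentsWithStats(m)
    for i in range(1,n):
        if s[i,4]>12: print(c,k[i],s[i],atz(p,k[i],135 if c=="top" else 112))
    print("pred shut",proj(p,[[516.5,126-9,135],[516.5,151-9,135],[516.5,126,112]]))
```

```text
top [420.8 158.4] [419 157   5   4  14] [ 654.2 -636.   135. ]
top [228.3 195. ] [226 188   6  15  83] [515.7 118.5 135. ]
top [370.2 204.7] [364 200  13  10  90] [ 474.1 -429.1  135. ]
top [380.2 220.1] [375 215  12  11  90] [ 414.1 -467.   135. ]
top [153.6 238.5] [142 227  24  24 322] [351.1 405.3 135. ]
pred shut [[228.7 194.8]
 [222.2 194.8]
 [226.7 195.1]]
scene [329.5 141.3] [319 131  17  17  88] [465.  366.3 112. ]
scene [272.6 175.3] [267 164  13  24 203] [519.9 116.9 112. ]
scene [ 34.8 330.4] [ 33 328   5   6  20] [ 724.8 -663.5  112. ]
pred shut [[272.5 169.5]
 [279.6 167. ]
 [274.7 173.7]]
```

The block stayed at y ≈ 118, matching the shut prediction and not the sprung-back one, and the arm is clear. Handing in.

```bash
python3 -m handwheel '0 0 0 0 0 0 -1;0 0 0 0 0 0 -1'|sed -n '1,2p;4p'; python3 -c "
from plant import bot; print(bot.close_job())"
```

```text
time: 29.27
tool_pos: [517.3, 211.2, 174.9]
contact_force: [-0.8, -0.1, -0.4]
the job is handed in; nothing more can be done
None
```

The brass plug stands in the nest and the guard stayed shut after I backed off, with the highest push reading about 15 N; I handed the job in at 29.3 s, and no verdict was returned.

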